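# Dip the nutrient reservoir and show the gauge

### The arm

A 7-joint arm with a two-finger parallel gripper is mounted at the origin on the work surface. World frame = base frame: x ahead of the robot, y to its left, z up, the work surface at z = 0. Lengths are in m, angles in rad, forces in N, time in s.
With the tool pointing down it reaches from about 0.425 to 0.875 m from the base axis. Payload 4.7 kg.
Tool frame: the origin (TCP) lies at the very end of the fingers, on their centre line; the grasp point (between the pads) lies 19 mm behind it; z points along the fingers, y is the direction in which the jaws open and shut (so a half turn about z gives the same grasp; the last joint's range is limited). The gripper opens to 87 mm and grips with 3 to 60 N. Pads are 19 mm wide; open, the fingers measure 117 mm over their backs; the gripper's body (75 mm by 190 mm) begins 51 mm behind the grasp point.
Start: joints at [1.272, 0.321, -0.07, 1.45, 0.023, 1.371, -0.057], TCP at [0.2, -0.618, 0.223] pointing down, gripper open.
Joint ranges: [-2.86, 2.86], [-0.3, 2.09], [-1.38, 1.24], [0.06, 2.45], [-1.56, 4.7], [0.09, 2.05], [-2.69, 2.69]. Speed limits (rad/s): [2.57, 2.57, 3.14, 3.14, 3.14, 3.14, 3.14].

### API

Orientations are given as a rotation vector (axis times angle).
In Python, from bench import * gives the robot as it stands.
- The arm moves only by the shell command python3 -m jog 'ROWS' [OPENING] [FORCE]. ROWS is JSON, a list of rows, each a list of 4 numbers: the shift along the world's x, y, z in mm, then the turn about the world's z in rad. In form: [[x, y, z, twist], ...]. A call has exactly 8 rows; each row is the pose to reach, as a shift and turn from the pose commanded when the call began; what a row does not reach only later rows make up. A row lasts 1/8 s, in which the tool goes at most 62.5 mm and 10.7 degrees, less where a joint would pass 70% of its speed; a pose out of reach is approached as far as the arm can. A call with a gripper value outside its range is refused whole. OPENING is the opening, from -1 (shut) to 1 (fully open), set as the call begins (- or left out, the last holds). The fingers move at their own pace and stop on an object; FORCE is the grip in N (left out, the last holds). Time passes only in rows, so rows that repeat a pose let the fingers close, or fill a call up. It gives the time, the measured TCP pose, the force and the opening at its end, in the units of the state.
- get_state(): the state, without advancing time (a new reading comes with each control period).
- get_image(name): name is "side" or "top" or "wrist"; returns a dict with "image" (420x560x3 uint8, red, green, blue), "fx", "fy", "cx", "cy" (pixels), "position" and "rotation" of the camera in the world; the wrist camera has in their place "tool_from_camera" (4x4, takes a point from camera to tool coordinates, whose origin is the TCP and whose axes are the flange's). Camera axes: x right, y down, z forward; pixel columns grow to the right and rows downward; lengths in m; the calibration is good to about 2 mm. A picture is of the moment at which its call begins: read the wrist's pose just before it. There is no depth.
- close_job(): hands the job in, once; it reports no verdict.
The state is a dict: "time": time; "joint_positions": joint angles; "qd": joint speeds; "joint_torque": joint torques, N m; "position": TCP position; "tool_rot": TCP orientation; "ft_force": force on the tool from outside, world axes, zero at the start; "torque": the same for the moment, N m; "grip_width": opening from 0.0 (shut) to 1.0 (fully open).
Only numpy, scipy, OpenCV 4.12 (cv2) and the standard library are available. Lean on these libraries where they do the work, as an engineer would, in place of code of your own. Each camera call takes 0.05 s, during which the arm holds its last target. There are 200 camera calls.

### The job

Lift the plant basket out of the blue nutrient reservoir by its orange bail and leave it hanging by the bail on the steel drain hook, so that the level reads true. Then take the gauge rod from its cradle, slide it gently down the slanted guide tube until its red collar stops on the yellow mouth, and draw it right out again. Finish still holding the rod clear of everything: level, white-striped side up, with its tip over the middle of the white reading card and not higher than 15 cm above it; leave the beaker, tip box and pen cup alone.

Things in the scene. Friction and masses are not known exactly. Their poses are not given: they have to be found in the camera images.
- reservoir: Fixed blue tub with white lid, 206 x 246 mm, lid top 90 mm above the bench, hollow below. Origin: centre of its underside; z up, x towards the side to which the guide tube leans. The lid has an 84 mm square opening centred at (0, 53) mm, in which the basket hangs by its flange (6 mm play all round).
- guide_tube: Fixed tube on the reservoir, pale grey, with a yellow mouth ring 28 mm in outer diameter. Origin: centre of the mouth, at (60, -60, 135) mm in the reservoir's frame. z: along the bore outwards, 45 degrees above level, towards the reservoir's +x; y level. Bore 16 mm, outside 24 mm, 85 mm long, open below; the rod's 115 mm shaft goes in without touching bottom.
- basket: Loose square dark net basket with seedling, 0.15 kg. Origin: centre of underside, z up. Body 72 x 72 x 50 mm, then a 100 mm square flange 5 mm thick that rests on the lid. Rigid orange bail of 6 mm wire along the basket's y: uprights at y = +-54 mm, straight top wire with centre line 125 mm above the origin, and a middle notch (|y| < 16 mm) raised 8 mm for the hook. Pinch the wire at y = +-33 mm.
- bail_notch (a point): Centre line of the top wire in the middle of the raised bail notch, 133 mm above the basket's underside.
- drain_hook: Fixed steel stand: foot disc 100 mm in diameter, post 16 mm in diameter and 235 mm high, with an 8 mm round bar reaching out level towards the body's -x at 215 mm height; its end, 110 to 114 mm from the post's axis, turns up 22 mm to a tip whose top is 241 mm high. Origin: foot centre, z up.
- hook_seat (a point): Point on top of the hook's level bar, 85 mm out from the post's axis and 219 mm above the bench: where the bail should rest. The bail wire then lies across the bar (along the hook's y); its centre line comes 3 mm above this point. It is reached over the upturned tip from the free end, the tip passing between bail and flange.
- cradle: Fixed grey cradle holding the gauge rod level, axis 62 mm above the bench. Foot 210 x 60 x 10 mm; 10 mm thick open-topped forks at x = 70 mm (under the rod's shaft) and x = -105 mm (under the handle's end), sides reaching at most 72 mm height. Lift the rod straight up, 20 mm frees it. Origin: on the bench below the rod's origin; x along the rod towards its tip.
- gauge_rod: Loose gauge rod, 0.09 kg, lying in the cradle. Origin: on the axis at the red collar's stop face. x: along the axis to the tip; z: out of the white-striped side (up). Steel shaft 8 mm in diameter, x = 0 to the round tip at 115 mm; red collar 30 mm in diameter, x = 0 to -8 mm; green handle 16 x 16 mm, x = -18 to -118 mm (clear of the cradle from -25 to -95 mm).
- rod_tip (a point): End of the rod's shaft, 115 mm along the rod's x from its origin.
- reading_card: Fixed white card 100 x 100 x 3 mm lying on the bench, with a green ring in the middle. Origin: centre of its underside.
- beaker: Bystander: loose glass beaker, 72 mm in diameter, 95 mm high. Origin: centre of its underside.
- tip_box: Bystander: loose blue pipette-tip box, 120 x 85 x 56 mm. Origin: centre of its underside.
- pen_cup: Bystander: loose red pen cup, 76 mm in diameter, 95 mm high, pens to 145 mm. Origin: centre of its underside.
There are look-alikes about, which are no part of the job. What is shaped like the drain_hook but pink or turquoise is not meant.

How it is judged:
On the way, in this order (a step that is already met when the one before it is completed fails the run):
1. the basket hangs by its bail on the drain hook, let go (contact force between basket and drain_hook above 0.4 N and contact force between basket and the fingers below 0.1 N and contact force between basket and reservoir below 0.1 N and horizontal distance between bail_notch and hook_seat below 0.05 m and height (world z) of basket above 0.06 m and angle between basket's own z axis and vertical below 0.35 rad), for 0.2 s.
2. the gauge rod is in the guide tube with its collar stopped on the mouth (z of gauge_rod in the frame of guide_tube between -0.004 and 0.004 m and x of gauge_rod in the frame of guide_tube between -0.007 and 0.007 m and y of gauge_rod in the frame of guide_tube between -0.007 and 0.007 m and angle between the x axis of gauge_rod and the z axis of guide_tube, either way round below 0.12 rad and z of rod_tip in the frame of guide_tube below -0.1 m), for 0.1 s.
3. the rod is drawn right out of the tube (z of rod_tip in the frame of guide_tube above 0.01 m), for 0.1 s.
At the end, for the whole second after the job is handed in: Basket hangs unheld by its bail on the hook, within 50 mm (level) of the seat, tilted under 20 degrees. Rod held, touching nothing else, still, level within 9 degrees, stripe up within 20; tip within 45 mm (level) of the card centre and 40 to 200 mm above the bench (all of step 1 and linear speed of basket below 0.15 m/s and contact force between gauge_rod and the fingers above 1 N and angle between gauge_rod's own x axis and vertical between 1.41 and 1.73 rad and angle between gauge_rod's own z axis and vertical below 0.35 rad and horizontal distance between rod_tip and reading_card below 0.045 m and height (world z) of rod_tip between 0.04 and 0.2 m and linear speed of gauge_rod below 0.03 m/s and contact force between gauge_rod and reservoir below 0.1 N and contact force between gauge_rod and cradle below 0.1 N and contact force between gauge_rod and reading_card below 0.1 N and contact force between gauge_rod and beaker below 0.1 N and contact force between gauge_rod and tip_box below 0.1 N and contact force between gauge_rod and pen_cup below 0.1 N and contact force between gauge_rod and drain_hook below 0.1 N and contact force between gauge_rod and basket below 0.1 N); the arm keeps its last pose, push and grip.
It fails at once if the beaker is pushed or tipped (distance of beaker from where it was at the start of the episode above 0.03 m or angle between beaker's own z axis and vertical above 0.3 rad).
It fails at once if the tip box is pushed or tipped (distance of tip_box from where it was at the start of the episode above 0.03 m or angle between tip_box's own z axis and vertical above 0.3 rad).
It fails at once if the pen cup is pushed or tipped (distance of pen_cup from where it was at the start of the episode above 0.03 m or angle between pen_cup's own z axis and vertical above 0.3 rad).
It fails at once if the rod is rammed into the reservoir or its tube (over 45 N) (contact force between gauge_rod and reservoir above 45 N).
It fails at once if the rod goes down the tube before the basket is hung (height (world z) of basket below 0.06 m and z of rod_tip in the frame of guide_tube below -0.04 m and x of rod_tip in the frame of guide_tube between -0.01 and 0.01 m and y of rod_tip in the frame of guide_tube between -0.01 and 0.01 m).
It also fails if it takes over 72 s, if anything falls off the work surface, if the arm or the gripper's body presses on something with over 40 N, if the wrist force passes 120 N, or if a joint passes its speed limit or range.

## Working session

There is one attempt and no reset: what is moved stays moved. The work goes in short steps, Python scripts to look and compute and a shell command to move; the robot and the scene stay as the last step left them, time stands still between calls to the robot, and variables do not carry over. Pictures are saved under pics/ and viewed, about 8 in all and at most 12, crops included, and the job is handed in when it is done.

```bash
ls; mkdir -p pics; cat > h.py <<'E'
from bench import *
import numpy as np, cv2
from scipy.spatial.transform import Rotation as R
def grab(n,save=None):
    s=get_state(); d=get_image(n)
    if n=='wrist':
        T=np.eye(4);T[:3,:3]=R.from_rotvec(s['tool_rot']).as_matrix();T[:3,3]=s['position']
        T=T@np.array(d['tool_from_camera']); d['position']=T[:3,3]; d['rotation']=T[:3,:3]
    d['position']=np.array(d['position']);d['rotation']=np.array(d['rotation'])
    if d['rotation'].shape!=(3,3): d['rotation']=R.from_rotvec(d['rotation']).as_matrix()
    if save: cv2.imwrite('pics/'+save+'.png',d['image'][:,:,::-1])
    return d
def ray(d,u,v):
    r=d['rotation']@np.array([(u-d['cx'])/d['fx'],(v-d['cy'])/d['fy'],1]);return d['position'],r
def onz(d,u,v,z):
    p,r=ray(d,u,v);return p+r*(z-p[2])/r[2]
def proj(d,P):
    q=d['rotation'].T@(np.array(P)-d['position']);return q[0]/q[2]*d['fx']+d['cx'],q[1]/q[2]*d['fy']+d['cy']
def tri(d1,a,d2,b):
    p,r=ray(d1,*a);q,s=ray(d2,*b)
    t=np.linalg.lstsq(np.c_[r,-s],q-p,rcond=None)[0]
    A=p+t[0]*r;B=q+t[1]*s;return (A+B)/2,np.linalg.norm(A-B)
E
python3 - <<'E'
from h import *
np.set_printoptions(precision=4,suppress=True)
for n in('top','side'):
    d=grab(n,n+'0');print(n,d['position'],d['rotation'],d['fx'],d['cx'],d['cy'])
print(get_state())
E
```

```text
pics
top [0.3499 0.0348 1.195 ] [[ 0.011  -0.9818  0.1898]
 [-0.9999 -0.0089  0.0118]
 [-0.0099 -0.1899 -0.9818]] 410.5779900181207 277.61038486206746 217.42682031990478
side [0.2526 0.8254 1.0917] [[-0.9257 -0.2913  0.2411]
 [-0.3781  0.6957 -0.6108]
 [ 0.0102 -0.6566 -0.7542]] 414.7621422935785 273.2213057150429 209.8957621473775
{'time': 0.1, 'joint_positions': array([ 1.2721,  0.3218, -0.0701,  1.4516,  0.0226,  1.3708, -0.0569]), 'qd': array([ 0.0021, -0.0015,  0.0001, -0.003 ,  0.0011, -0.0002, -0.0003]), 'joint_torque': array([  0.0012, -49.2567,  -0.405 , -31.34  ,  -0.0643,   0.0395,
         0.0001]), 'position': array([ 0.1998, -0.618 ,  0.2216]), 'tool_rot': array([-3.1016, -0.4891,  0.0006]), 'ft_force': array([-0.7307, -0.0222, -0.3358]), 'torque': array([ 0.0211, -0.0064,  0.0294]), 'grip_width': 0.9980915210009272}
```

View pics/top0.png

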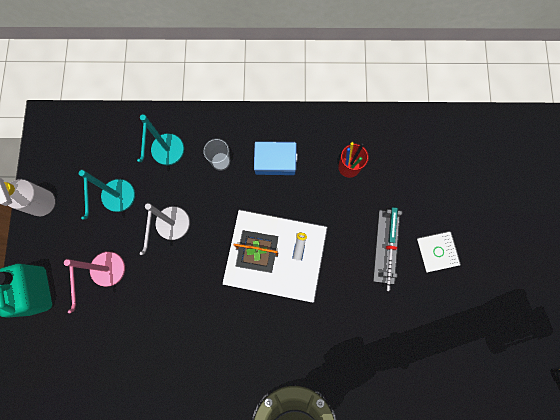

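View pics/side0.png

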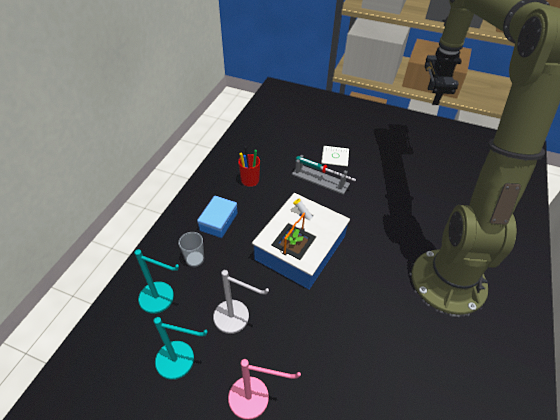

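The top view shows the steel (grey) hook foot at (172,223) with its tip at (144,252). The lid is centred near (275,256), with the bail running from (235,246) to (278,250) and the yellow mouth at (301,236). The rod runs from its handle at (394,210) to its tip at (388,290), and the card ring is at (439,252).

```bash
python3 - <<'E'
from h import *
np.set_printoptions(precision=4,suppress=True)
def load(n):
    d=grab(n); d['hsv']=cv2.cvtColor(d['image'],cv2.COLOR_RGB2HSV); return d
t=load('top');s=load('side')
def mask(d,lo,hi,box):
    m=cv2.inRange(d['hsv'],lo,hi);b=np.zeros_like(m);x0,y0,x1,y1=box;b[y0:y1,x0:x1]=255
    m&=b;n,l,st,c=cv2.connectedComponentsWithStats(m)
    k=1+np.argmax(st[1:,4]);return (l==k).astype(np.uint8),c[k],st[k,4]
def cen(d,lo,hi,box):
    m,c,a=mask(d,lo,hi,box);print('  px',c,a);return m,c
# lid
m,c=cen(t,(0,0,170),(180,40,255),(215,200,335,310))
cnt=max(cv2.findContours(m,cv2.RETR_EXTERNAL,cv2.CHAIN_APPROX_NONE)[0],key=cv2.contourArea)
r=cv2.minAreaRect(cnt);b=cv2.boxPoints(r);P=np.array([onz(t,u,v,.09) for u,v in b]);print('lid',P,P.mean(0),np.linalg.norm(np.diff(P,axis=0),axis=1))
_,cy=cen(t,(22,120,120),(35,255,255),(285,222,320,250));_,sy=cen(s,(22,120,120),(35,255,255),(280,190,320,225))
print('mouth',tri(t,cy,s,sy))
m,c=cen(t,(5,150,120),(18,255,255),(225,230,290,270));
ys,xs=np.nonzero(m);print('bail px ends',[(x,ys[xs==x].min(),ys[xs==x].max()) for x in range(xs.min(),xs.max()+1,4)])
m,c=cen(t,(0,0,90),(180,40,255),(135,195,192,262));ys,xs=np.nonzero(m)
print('hook comp',xs.min(),xs.max(),ys.min(),ys.max())
m2=cv2.morphologyEx(m,cv2.MORPH_OPEN,np.ones((13,13),np.uint8));M=cv2.moments(m2);f=(M['m10']/M['m00'],M['m01']/M['m00']);print('foot',f,onz(t,*f,.008))
_,c=cen(t,(35,80,80),(85,255,255),(425,240,455,265));print('card',onz(t,*c,.003))
for nm,lo,hi in(('collar',(0,150,100),(6,255,255)),('handle',(70,80,60),(95,255,255))):
    _,c=cen(t,lo,hi,(370,200,412,300));print(nm,onz(t,*c,.062))
I=t['image']
cv2.imwrite('pics/z.png',np.hstack([cv2.resize(I[195:265,130:200],(560,560),interpolation=2),])[:,:,::-1])
cv2.imwrite('pics/z.png',np.hstack([cv2.resize(I[198:264,132:198],(396,396),interpolation=2),cv2.resize(I[228:294,230:296],(396,396),interpolation=2)])[:,:,::-1])
E
```

```text
px [279.1367 257.3754] 5391
lid [[ 0.3822  0.194   0.09  ]
 [ 0.5867  0.1601  0.09  ]
 [ 0.5383 -0.0891  0.09  ]
 [ 0.3376 -0.0472  0.09  ]] [0.4612 0.0545 0.09  ] [0.2073 0.2538 0.2051]
  px [301.3  235.92] 50
  px [296.25   201.3571] 28
mouth (array([ 0.5072, -0.015 ,  0.129 ]), np.float64(8.732373411476716e-05))
  px [254.949  247.7041] 98
bail px ends [(234, np.int64(244), np.int64(245)), (238, np.int64(244), np.int64(246)), (242, np.int64(245), np.int64(246)), (246, np.int64(246), np.int64(247)), (250, np.int64(246), np.int64(247)), (254, np.int64(247), np.int64(248)), (258, np.int64(247), np.int64(248)), (262, np.int64(248), np.int64(250)), (266, np.int64(249), np.int64(250)), (270, np.int64(250), np.int64(251)), (274, np.int64(250), np.int64(252))]
  px [167.2283 223.4753] 1073
hook comp 139 189 203 254
foot (176.06004618937644, 227.16397228637413) [0.5475 0.3471 0.008 ]
  px [438.0541 251.2973] 37
card [ 0.4845 -0.4172  0.003 ]
  px [390.8125 247.125 ] 32
collar [ 0.4881 -0.2655  0.062 ]
  px [393.0714 224.4929] 140
handle [ 0.5517 -0.2744  0.062 ]
```

View pics/z.png

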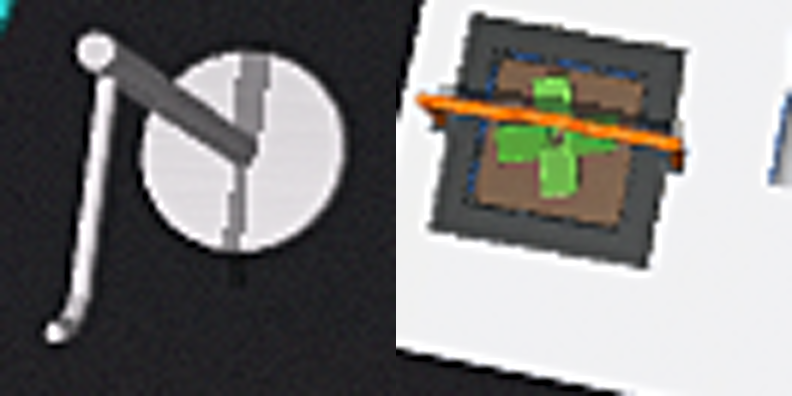

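The crop shows the post top at full-image (148.0,206.7), the hook tip at (140.8,253.5) and the foot centre at (172.5,223.3). The bail's top wire ends are at (233.7,244.7) and (277.3,252.7).

```bash
python3 - <<'E'
from h import *
np.set_printoptions(precision=4,suppress=True)
t=grab('top')
post=onz(t,148,206.7,.235);tip=onz(t,140.8,253.5,.241);foot=onz(t,172.5,223.3,.01);print('hook',post,foot,tip,np.linalg.norm((tip-post)[:2]))
p=(post+foot)[:2]/2;u=(tip[:2]-p)/np.linalg.norm(tip[:2]-p);print('dir',u,np.degrees(np.arctan2(u[1],u[0])),'seat',p+.085*u)
a=onz(t,233.7,244.7,.165);b=onz(t,277.3,252.7,.165);m=(a+b)/2;e=(b-a);L=np.linalg.norm(e);e/=L
print('bail',a,b,m,L,np.degrees(np.arctan2(e[1],e[0])))
print('pinch +/-',m-.033*e,m+.033*e)
lid=np.array([[.3822,.194],[.5867,.1601],[.5383,-.0891],[.3376,-.0472]])
x=(lid[1]-lid[0])+(lid[2]-lid[3]);y=(lid[0]-lid[3])+(lid[1]-lid[2])
ax=(np.arctan2(x[1],x[0])+np.arctan2(y[1],y[0])-np.pi/2)/2;print('res yaw',np.degrees(ax))
c,s=np.cos(ax),np.sin(ax);Rm=np.array([[c,-s],[s,c]]);o=lid.mean(0)
print('mouth pred',o+Rm@[.06,-.06],'open pred',o+Rm@[0,.053])
T=R.from_rotvec(get_state()['tool_rot']).as_matrix();print('tool x,y',T[:,0],T[:,1]);d=grab('wrist');print(np.array(d['tool_from_camera']))
for nm,q in(('pinkfoot',onz(t,108,269,.01)),('turq',onz(t,118,195,.01)),('turqtip',onz(t,85,216,.24)),('pinktip',onz(t,71,309,.24)),('beaker',onz(t,218,155,.05))):print(nm,q)
E
```

```text
hook [0.5589 0.3578 0.235 ] [0.5586 0.3578 0.01  ] [0.4456 0.3647 0.241 ] 0.11346129427175342
dir [-0.9981  0.0612] 176.4941083564617 seat [0.4739 0.363 ]
bail [0.4779 0.1573 0.165 ] [0.4587 0.0469 0.165 ] [0.4683 0.1021 0.165 ] 0.11198886758629754 -99.84441001643746
pinch +/- [0.4739 0.1346 0.165 ] [0.4626 0.0696 0.165 ]
res yaw -10.666933956504387
mouth pred [ 0.5091 -0.0156] open pred [0.471  0.1065]
tool x,y [ 0.9515  0.3077 -0.0001] [ 0.3077 -0.9515 -0.0009]
[[ 0.0002 -0.962  -0.2731  0.0747]
 [ 1.      0.0003 -0.0002  0.0006]
 [ 0.0003 -0.2731  0.962  -0.1621]
 [ 0.      0.      0.      1.    ]]
pinkfoot [0.4232 0.5361 0.01  ]
turq [0.6428 0.5259 0.01  ]
turqtip [0.5338 0.5051 0.24  ]
pinktip [0.3174 0.5155 0.24  ]
beaker [0.756  0.2253 0.05  ]
```

```bash
python3 -m jog '[[40,30,60,0.1],[80,75,90,0.25],[120,125,120,0.4],[160,175,120,0.55],[200,220,120,0.7],[235,270,120,0.85],[260,320,120,1.0],[270,370,120,1.087]]' 1 40; python3 -m jog '[[10,50,0,0],[10,100,0,0],[5,160,0,0],[5,220,0,0],[4,280,0,0],[4,330,0,0],[4,365,-20,0],[4,383,-40,0]]'
```

```text
time: 1.3
position: [0.4702, -0.25, 0.3424]
tool_rot: [2.399, 2.028, 0.001]
ft_force: [1.4, 0.8, -0.4]
grip_width: 0.999
time: 2.3
position: [0.4726, 0.1336, 0.3025]
tool_rot: [2.399, 2.027, 0.002]
ft_force: [0.4, -0.5, 0.3]
grip_width: 1.001
```

```bash
python3 - <<'E'
from h import *
np.set_printoptions(precision=4,suppress=True)
d=grab('wrist','w1');h=cv2.cvtColor(d['image'],cv2.COLOR_RGB2HSV);m=cv2.inRange(h,(5,150,100),(18,255,255))
ys,xs=np.nonzero(m);P=np.array([onz(d,x,y,.165) for x,y in zip(xs,ys)]);print(len(P),P.min(0),P.max(0))
vx,vy,x0,y0=cv2.fitLine(P[:,:2].astype(np.float32),cv2.DIST_HUBER,0,.01,.01).ravel();print(vx,vy,np.degrees(np.arctan2(vy,vx)),x0,y0)
for q in([.4739,.1346,.165],[.4626,.0696,.165]):print(proj(d,q))
T=R.from_rotvec(get_state()['tool_rot']).as_matrix();print('tool y ang',np.degrees(np.arctan2(T[1,1],T[0,1])))
E
```

```text
349 [0.4649 0.0729 0.165 ] [0.481  0.1592 0.165 ]
0.16447237 0.9863817 80.53341 0.47385174 0.12572029
(np.float64(283.46937955288), np.float64(197.833588909643))
(np.float64(283.0907976270346), np.float64(263.48271228367406))
tool y ang -9.474915097797448
```

View pics/w1.png

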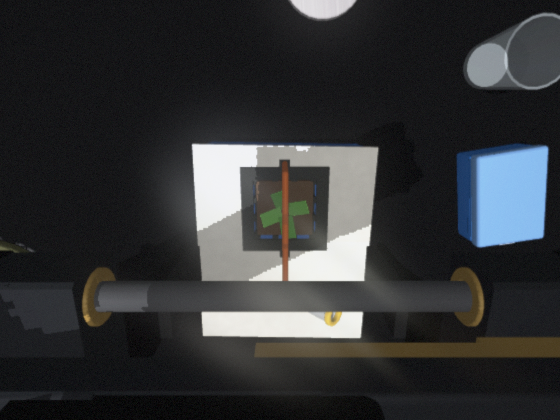

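The wrist view shows the bail as a vertical line at column 285, aligned with the jaws. It agrees with the top-view estimate to about 2 mm.

```bash
python3 -m jog '[[2,1,-40,0],[3,1,-85,0],[3,1,-125,0],[3,1,-147,0],[3,1,-156,0],[3,1,-156,0],[3,1,-156,0],[3,1,-156,0]]' 1 40; python3 -m jog '[[0,0,0,0],[0,0,0,0],[0,0,0,0],[0,0,0,0],[0,0,0,0],[0,0,0,0],[0,0,5,0],[0,0,10,0]]' -1 40
```

```text
time: 3.35
position: [0.4767, 0.132, 0.1476]
tool_rot: [2.402, 2.023, 0.002]
ft_force: [0.8, -0.9, 0.3]
grip_width: 1.002
time: 4.35
position: [0.4761, 0.1319, 0.157]
tool_rot: [2.403, 2.024, 0.0]
ft_force: [0.1, 0.2, 0.6]
grip_width: 0.174
```

```bash
python3 -m jog '[[0,0,0,0],[0,0,0,0],[0,0,0,0],[0,0,10,0],[0,0,25,0],[0,0,45,0],[0,0,60,0],[0,0,70,0]]'; python3 -c "
from h import *
grab('wrist','w2');grab('side','s2');a=cv2.imread('pics/w2.png');b=cv2.imread('pics/s2.png')[100:380,180:460];cv2.imwrite('pics/c2.png',np.hstack([a[60:340,140:420],b]))"
```

```text
time: 5.35
position: [0.4763, 0.1319, 0.2277]
tool_rot: [2.402, 2.023, 0.001]
ft_force: [0.5, -0.4, -2.2]
grip_width: 0.05
```

View pics/c2.png

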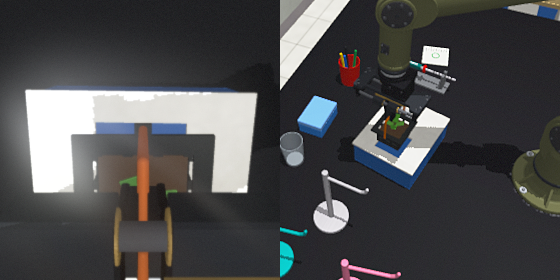

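```bash
python3 -m jog '[[-25,20,12,0],[-60,50,20,0.03],[-90,95,20,0.06],[-91,140,20,0.09],[-91,185,20,0.11],[-91,225,20,0.11],[-91,250,20,0.11],[-91,262,20,0.11]]'; python3 -m jog '[[0,0,0,0],[12,0,0,0],[30,0,0,0],[50,0,0,0],[70,0,0,0],[83,0,0,0],[91,0,0,0],[91,0,0,0]]';  python3 -c "
from h import *
grab('wrist','w3');grab('side','s3');grab('top','t3');a=cv2.imread('pics/w3.png');b=cv2.imread('pics/s3.png');c=cv2.imread('pics/t3.png')
cv2.imwrite('pics/c3.png',np.hstack([a[60:340,140:420],cv2.resize(b[220:340,180:300],(280,280)),cv2.resize(c[170:280,90:200],(240,280))]))"
```

```text
time: 6.45
position: [0.384, 0.3953, 0.2456]
tool_rot: [-2.284, -2.154, 0.002]
ft_force: [-0.3, 0.1, -1.9]
grip_width: 0.053
time: 7.45
position: [0.4762, 0.394, 0.2464]
tool_rot: [-2.288, -2.152, 0.0]
ft_force: [-0.3, 0.5, -1.8]
grip_width: 0.05
```

View pics/c3.png

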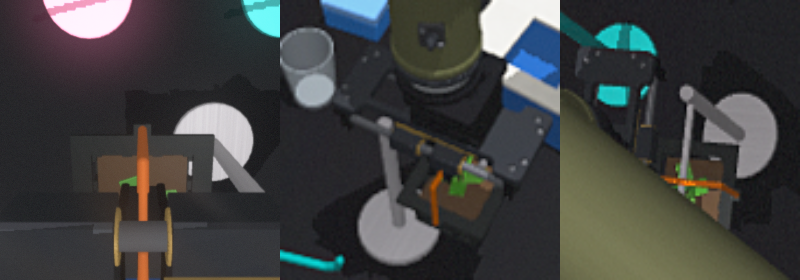

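The crops show the bail lying over the hook bar, with the tip passed under it. I'll lower it now.

```bash
python3 -m jog '[[0,0,-10,0],[0,0,-20,0],[0,0,-28,0],[0,0,-34,0],[0,0,-38,0],[0,0,-40,0],[0,0,-41,0],[0,0,-41,0]]'
```

```text
time: 8.6
position: [0.4761, 0.3939, 0.206]
tool_rot: [2.288, 2.152, 0.0]
ft_force: [-0.8, -1.7, 0.0]
grip_width: 0.054
```

```bash
python3 -m jog '[[0,0,0,0],[0,0,0,0],[0,0,0,0],[0,0,0,0],[0,0,0,0],[0,0,0,0],[0,0,0,0],[0,0,0,0]]' 0 40;python3 -m jog '[[0,0,20,0],[0,0,50,0],[0,-20,90,0],[0,-50,130,0],[20,-95,130,0],[20,-145,130,0],[20,-195,130,0],[20,-245,130,0]]' 1;  python3 -c "
from h import *
grab('side','s4');grab('top','t4');b=cv2.imread('pics/s4.png');c=cv2.imread('pics/t4.png')
cv2.imwrite('pics/c4.png',np.hstack([cv2.resize(b[220:340,180:300],(360,360)),cv2.resize(c[180:300,90:210],(360,360))]))"
```

```text
time: 9.6
position: [0.476, 0.3939, 0.2056]
tool_rot: [2.288, 2.153, 0.0]
ft_force: [0.2, 0.4, -0.7]
grip_width: 0.497
time: 10.6
position: [0.496, 0.148, 0.337]
tool_rot: [2.286, 2.153, 0.002]
ft_force: [0.9, -0.5, -0.9]
grip_width: 1.002
```

View pics/c4.png

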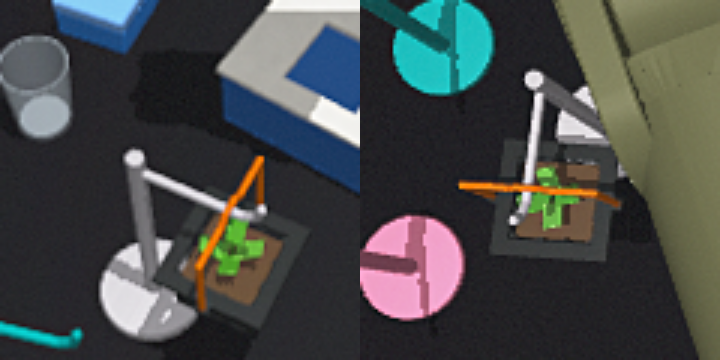

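The basket hangs level on the steel hook, with the notch seated near the tip and nothing else touching it. The rod is next.

```bash
python3 -m jog '[[10,-40,0,-0.18],[20,-95,0,-0.36],[30,-150,0,-0.54],[40,-205,0,-0.72],[50,-260,0,-0.9],[60,-315,0,-1.08],[65,-370,0,-1.26],[70,-425,0,-1.44]]' 1; python3 -m jog '[[0,0,-10,-0.15],[0,0,-40,-0.21],[0,0,-70,-0.21],[0,0,-90,-0.21],[0,0,-90,-0.21],[0,0,-90,-0.21],[0,0,-90,-0.21],[0,0,-90,-0.21]]'; python3 - <<'E'
from h import *
np.set_printoptions(precision=4,suppress=True)
d=grab('wrist','w5');h=cv2.cvtColor(d['image'],cv2.COLOR_RGB2HSV)
for nm,lo,hi in(('collar',(0,150,60),(6,255,255)),('collar2',(174,150,60),(180,255,255)),('handle',(60,80,40),(100,255,255))):
    ys,xs=np.nonzero(cv2.inRange(h,lo,hi))
    if len(xs)<20: continue
    z=.07 if nm=='handle' else .062
    P=np.array([onz(d,x,y,z) for x,y in zip(xs,ys)]);print(nm,len(P),xs.mean(),ys.mean(),P.mean(0),P.min(0),P.max(0))
    vx,vy,x0,y0=cv2.fitLine(P[:,:2].astype(np.float32),cv2.DIST_HUBER,0,.01,.01).ravel();print(np.degrees(np.arctan2(vy,vx)))
T=R.from_rotvec(get_state()['tool_rot']).as_matrix();print('tool y ang',np.degrees(np.arctan2(T[1,1],T[0,1])))
E
```

```text
time: 11.7
position: [0.5669, -0.2768, 0.337]
tool_rot: [3.139, 0.102, 0.003]
ft_force: [1.0, -0.5, 0.1]
grip_width: 1.002
time: 12.7
position: [0.5664, -0.2762, 0.2465]
tool_rot: [3.133, -0.22, 0.002]
ft_force: [-0.2, -0.4, 0.1]
grip_width: 1.003
collar 3819 147.44540455616652 45.78894998690757 [ 0.7201 -0.1699  0.062 ] [ 0.4776 -0.2788  0.062 ] [ 0.7661 -0.1108  0.062 ]
73.47765
collar2 79 103.45569620253164 16.569620253164558 [ 0.7511 -0.1353  0.062 ] [ 0.6969 -0.2106  0.062 ] [ 0.7665 -0.111   0.062 ]
61.89043
handle 1057 251.78713339640493 171.43803216650898 [ 0.5864 -0.2511  0.07  ] [ 0.5013 -0.2864  0.07  ] [ 0.742  -0.1329  0.07  ]
35.32437
tool y ang -98.0393313290504
```

View pics/w5.png

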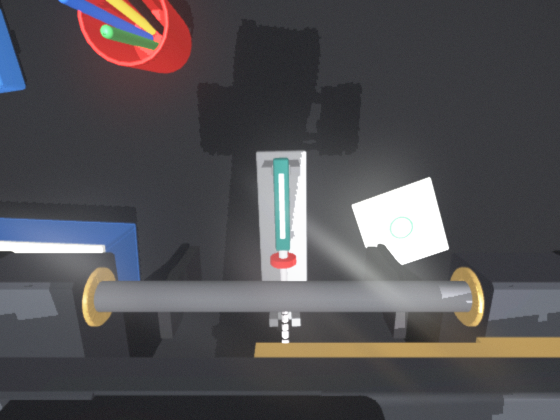

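The wrist view shows the handle running from (281,158) to (283,250), almost straight along the image column, with the collar at (284,260) and the card ring at (401,227).

```bash
python3 - <<'E'
from h import *
np.set_printoptions(precision=4,suppress=True)
d=grab('wrist')
a=onz(d,281.3,158,.07);b=onz(d,282.8,250,.07);c=onz(d,284,261,.062);print(a,b,c,np.linalg.norm(a-b));e=(b-a)/np.linalg.norm(b-a);print(np.degrees(np.arctan2(e[1],e[0])));g=a+e*.035;print('x=-83',g,'shift',1000*(g-get_state()['position']),'card',onz(d,401,227,.003))
E
```

```text
[ 0.5999 -0.2803  0.07  ] [ 0.5008 -0.2678  0.07  ] [ 0.4841 -0.2669  0.062 ] 0.09985090392247006
172.84961180307744
x=-83 [ 0.5652 -0.2759  0.07  ] shift [  -1.007     0.2827 -176.0828] card [ 0.4834 -0.4183  0.003 ]
```

```bash
python3 -m jog '[[-1,0,-50,0.015],[-1,0,-100,0.015],[-1,0,-150,0.015],[-1,0,-180,0.015],[-1,0,-197,0.015],[-1,0,-203,0.015],[-1,0,-203,0.015],[-1,0,-203,0.015]]' 1; python3 -m jog '[[0,0,0,0],[0,0,0,0],[0,0,0,0],[0,0,0,0],[0,0,0,0],[0,0,0,0],[0,0,0,0],[0,0,0,0]]' -1 3; python3 -m jog '[[0,0,0,0],[0,0,10,0],[0,0,25,0],[0,0,50,0],[0,0,80,0],[0,0,110,0],[0,0,130,0],[0,0,140,0]]'; python3 -c "
from h import *
grab('wrist','w6');grab('side','s6');a=cv2.imread('pics/w6.png');b=cv2.imread('pics/s6.png')
cv2.imwrite('pics/c6.png',np.hstack([cv2.resize(a,(440,330)),cv2.resize(b[110:220,260:380],(360,330))]))"
```

```text
time: 13.8
position: [0.566, -0.2765, 0.0441]
tool_rot: [3.134, -0.196, 0.003]
ft_force: [0.0, -0.0, -0.7]
grip_width: 0.997
time: 14.8
position: [0.565, -0.276, 0.0426]
tool_rot: [-3.135, 0.196, 0.0]
ft_force: [0.2, -1.0, 0.1]
grip_width: 0.184
time: 15.8
position: [0.5655, -0.2762, 0.1843]
tool_rot: [3.134, -0.196, 0.003]
ft_force: [-0.9, -1.1, -0.7]
grip_width: 0.181
```

View pics/c6.png

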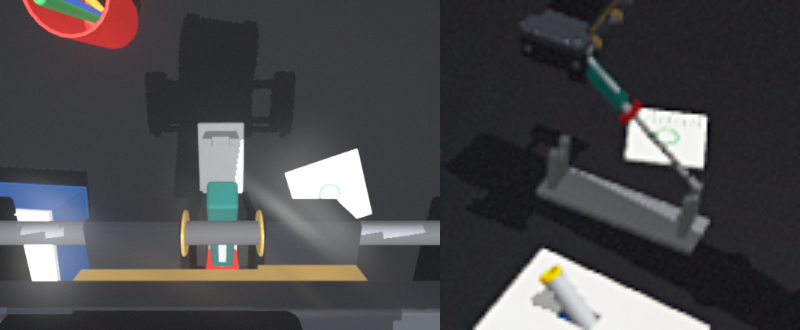

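Under the light 3 N grip the rod has sagged nose-down in the pads, the way I wanted. In the side view the collar is near (322.7,146.7) and the tip near (346.7,171.7). I'll measure the angle.

```bash
cat >> h.py <<'E'
def rodangle(cpx,tpx=None,d=None):
    s=get_state();d=d or grab('side');g=np.array(s['position'])+[0,0,.019]
    T=R.from_rotvec(s['tool_rot']).as_matrix();x=np.cross([0,0,1],T[:,1]);x[2]=0;x/=np.linalg.norm(x)
    if x[0]>0:x=-x
    n=np.cross(x,[0,0,1])
    for px in (cpx,tpx):
        if px is None: continue
        p,r=ray(d,*px);P=p+r*((g-p)@n)/(r@n);v=P-g;print('pt',P.round(4),'len',np.linalg.norm(v).round(4),'pitch',np.degrees(np.arctan2(-v[2],v@x)).round(2))
def collar(d):
    h=cv2.cvtColor(d['image'],cv2.COLOR_RGB2HSV);m=cv2.inRange(h,(0,150,60),(6,255,255))|cv2.inRange(h,(175,150,60),(180,255,255))
    n,l,st,c=cv2.connectedComponentsWithStats(m);return [(c[i].round(1),st[i,4]) for i in range(1,n) if st[i,4]>8]
E
python3 - <<'E'
from h import *
d=grab('side');print(collar(d));rodangle((322.7,146.7),(346.7,171.7),d)
E
python3 -m jog '[[0,0,10,0],[0,0,20,0],[0,0,30,0],[0,0,40,0],[0,0,50,0],[0,0,50,0],[0,0,50,0],[0,0,50,0]]'; python3 - <<'E'
from h import *
d=grab('side','s7');print(collar(d));
for c,a in collar(d):
    rodangle(c,None,d)
E
```

```text
[(array([323. , 147.3]), np.int32(23)), (array([249.7, 171.4]), np.int32(481))]
pt [ 0.504  -0.2685  0.1543] len 0.0773 pitch 37.55
pt [ 0.4042 -0.2559  0.0832] len 0.2005 pitch 36.13
time: 16.95
position: [0.5647, -0.276, 0.232]
tool_rot: [-3.135, 0.197, 0.001]
ft_force: [0.6, -0.8, -0.7]
grip_width: 0.185
[(array([324.4, 137. ]), np.int32(28)), (array([249.7, 171.4]), np.int32(479))]
pt [ 0.5025 -0.2682  0.1975] len 0.0825 pitch 40.48
pt [ 0.8078 -0.3067 -0.1094] len 0.4359 pitch 124.2
```

```bash
python3 -m jog '[[5,5,40,0],[15,25,80,-0.02],[30,60,100,-0.04],[48,105,100,-0.06],[66,150,100,-0.06],[84,190,100,-0.06],[97,220,100,-0.06],[102,230,100,-0.06]]' - 4; python3 - <<'E'
from h import *
d=grab('side','s8');t=grab('top','t8');print(collar(d),collar(t))
for c,a in collar(d): rodangle(c,None,d)
for c,a in collar(d):
  for e,b in collar(t): print(c,e,tri(d,c,t,e))
cv2.imwrite('pics/c8.png',np.hstack([cv2.resize(d['image'][80:240,220:380],(400,400)),cv2.resize(t['image'][150:310,220:380],(400,400))])[:,:,::-1])
E
```

```text
time: 18.0
position: [0.6672, -0.0431, 0.3322]
tool_rot: [-3.128, 0.284, 0.001]
ft_force: [-0.2, 0.2, -1.1]
grip_width: 0.182
[(array([268.6, 149.6]), np.int32(39)), (array([249.7, 171.5]), np.int32(480))] [(array([312.3, 181.4]), np.int32(84))]
pt [ 0.6097 -0.0346  0.2911] len 0.0838 pitch 45.85
pt [ 0.6809 -0.0478  0.1647] len 0.187 pitch 94.31
[268.6 149.6] [312.3 181.4] (array([ 0.60856817, -0.03232932,  0.2931844 ]), np.float64(0.0003576293659590707))
[249.7 171.5] [312.3 181.4] (array([ 0.65927707, -0.03842062,  0.1738487 ]), np.float64(0.03269274877785433))
```

View pics/c8.png

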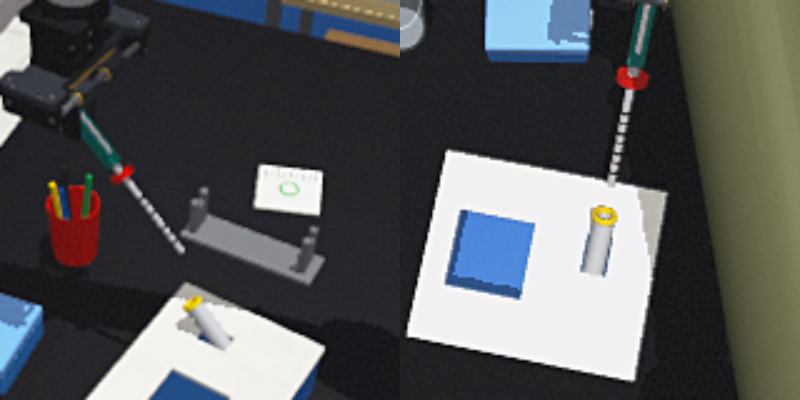

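The rod is at about 45°. The tip is at side (292.8,180) and top (304.4,223.6), and the mouth at side (297.6,200.8) and top (301.6,236). I'll clamp harder, then re-measure.

```bash
python3 -m jog '[[0,0,0,0],[0,0,0,0],[0,0,0,0],[0,0,0,0],[0,0,0,0],[0,0,0,0],[0,0,0,0],[0,0,0,0]]' -1 15; python3 - <<'E'
from h import *
np.set_printoptions(precision=4,suppress=True)
d=grab('side','s9');t=grab('top','t9');c,e=collar(d)[0][0],collar(t)[0][0];print(c,e)
def refine(im,p,lo,hi,r=7,upd=True):
    pass
C,_=tri(d,c,t,e);T,er=tri(d,(292.8,180),t,(304.4,223.6));M,em=tri(d,(297.6,200.8),t,(301.6,236))
print('C',C,'T',T,er,'M',M,em);v=T-C;print('len',np.linalg.norm(v),'pitch',np.degrees(np.arcsin(-v[2]/np.linalg.norm(v))),'yaw',np.degrees(np.arctan2(v[1],v[0])))
rodangle(c,None,d)
a=np.array([.695,-.1315,.707]);w=T-M;print('along',w@a,'perp',w-(w@a)*a)
cv2.imwrite('pics/c9.png',np.hstack([cv2.resize(d['image'][165:215,270:320],(400,400),interpolation=2),cv2.resize(t['image'][205:255,280:330],(400,400),interpolation=2)])[:,:,::-1])
E
```

```text
time: 19.1
position: [0.667, -0.046, 0.3326]
tool_rot: [3.128, -0.29, -0.0]
ft_force: [-0.2, -0.2, -1.3]
grip_width: 0.18
[268.9 148.7] [313.4 181.5]
C [ 0.6083 -0.0347  0.2947] T [ 0.5246 -0.0187  0.2133] 0.0007016720623162477 M [ 0.5049 -0.0159  0.1324] 0.003167768524595586
len 0.11776638777333973 pitch 43.708927889724734 yaw 169.15871350513203
pt [ 0.609  -0.0352  0.2943] len 0.0822 pitch 44.13
along 0.07130452932379094 perp [-0.0298  0.0066  0.0305]
```

View pics/c9.png

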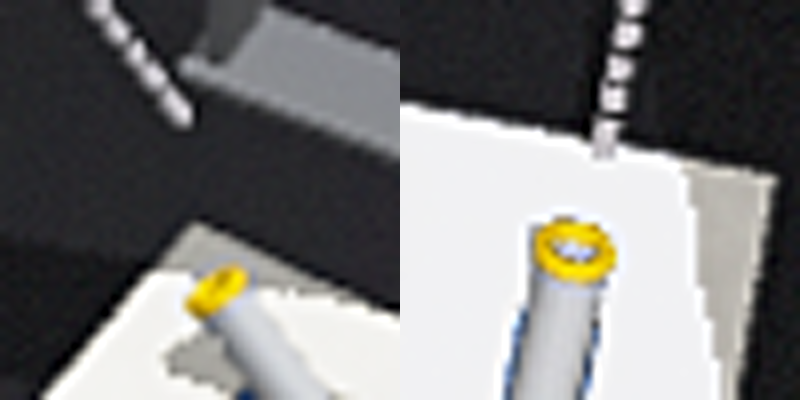

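```bash
python3 -m jog '[[-1,0,-10,0],[-3,0,-30,0],[-5,1,-48,0],[-5,1,-60,0],[-5,1,-67,0],[-5,1,-69,0],[-5,1,-69,0],[-5,1,-69,0]]'; python3 - <<'E'
from h import *
np.set_printoptions(precision=4,suppress=True)
d=grab('side','s10');t=grab('top','t10');c,e=collar(d)[0][0],collar(t)[0][0];C,r=tri(d,c,t,e);print('C',C,r)
g=np.array(get_state()['position'])+[0,0,.019];v=(C-g);v/=np.linalg.norm(v);print('pitch',np.degrees(np.arcsin(-v[2])),'tip est',C+.119*v)
cv2.imwrite('pics/c10.png',np.hstack([cv2.resize(d['image'][165:215,270:320],(400,400),interpolation=2),cv2.resize(t['image'][205:255,280:330],(400,400),interpolation=2)])[:,:,::-1])
# rod axis and mouth axis in pixels
h=cv2.cvtColor(d['image'],cv2.COLOR_RGB2HSV)
M=np.array([.509,-.0155,.133]);a=np.array([.695,-.1315,.707])
for n,im in(('side',d),('top',t)):
    k=cv2.inRange(cv2.cvtColor(im['image'],cv2.COLOR_RGB2HSV),(22,120,120),(35,255,255));b=np.zeros_like(k);u,v_=map(int,proj(im,M));b[v_-12:v_+12,u-14:u+14]=1;ys,xs=np.nonzero(k*b);print(n,'yellow',xs.mean(),ys.mean(),xs.min(),xs.max(),ys.min(),ys.max(),'M',proj(im,M),'M-3mm',proj(im,M-.003*a),'tip',proj(im,C+.119*v))
E
```

```text
time: 20.2
position: [0.6623, -0.045, 0.2642]
tool_rot: [3.128, -0.29, 0.001]
ft_force: [0.6, 0.8, -0.4]
grip_width: 0.185
C [ 0.6428 -0.0309  0.1827] 0.056598356936692976
pitch 76.53650164454223 tip est [ 0.6203 -0.0147  0.067 ]
side yellow 296.5 201.0 293 300 198 204 M (np.float64(295.8499176956576), np.float64(200.2373471214764)) M-3mm (np.float64(296.3966245107688), np.float64(200.96974394818204)) tip (np.float64(263.20795317583725), np.float64(204.24300848441828))
top yellow 301.3 235.92 297 306 232 239 M (np.float64(301.5515785043846), np.float64(235.00950309637466)) M-3mm (np.float64(301.3623278921962), np.float64(235.91705098099428)) tip (np.float64(300.147771002597), np.float64(199.40560565019544))
```

```bash
cat >> h.py <<'E'
def rod():
    np.set_printoptions(precision=4,suppress=True)
    d=grab('side');t=grab('top');best=None
    for c,_ in collar(d):
        for e,_ in collar(t):
            C,r=tri(d,c,t,e)
            if best is None or r<best[1]:best=(C,r)
    C,r=best;g=np.array(get_state()['position'])+[0,0,.019];v=C-g;L=np.linalg.norm(v);v/=L
    T=C+.119*v;M=np.array([.509,-.0155,.133]);a=np.array([.695,-.1315,.707]);w=T-M
    print('C',C,r,'L',L,'pitch',np.degrees(np.arcsin(-v[2])),'yaw',np.degrees(np.arctan2(v[1],v[0])),'tip',T,'along',w@a,'perp',w-(w@a)*a)
E
python3 -c "
from h import *
rod()"
```

```text
C [ 0.6032 -0.0335  0.2261] 0.0006087019678870717 L 0.08268080103486493 pitch 43.425668257008454 yaw 168.9546911023984 tip [ 0.5184 -0.017   0.1443] along 0.014675626204492689 perp [-0.0008  0.0004  0.0009]
```

```bash
python3 -m jog '[[-3,1,-4,0],[-7,1,-7,0],[-11,2,-11,0],[-16,3,-16,0],[-21,4,-21,0],[-26,5,-26,0],[-31,6,-31,0],[-35,6.5,-35.5,0]]'; python3 -c "
from h import *
rod()"
```

```text
time: 21.4
position: [0.6266, -0.0385, 0.2278]
tool_rot: [3.128, -0.29, -0.0]
ft_force: [0.4, 0.8, -0.1]
grip_width: 0.18
C [ 0.567  -0.0271  0.1902] 0.0013709035825432221 L 0.08262044265355545 pitch 42.994256754322464 yaw 169.00021332457106 tip [ 0.4815 -0.0105  0.109 ] along -0.036704685814661714 perp [-0.002   0.0002  0.002 ]
```

```bash
python3 -m jog '[[-4,1,-6,0],[-9,2,-12,0],[-15,3,-18,0],[-21,4,-24,0],[-27,5,-30,0],[-33,6,-36,0],[-39,7.5,-42.5,0],[-44.5,8.5,-48,0]]'; python3 -c "
from h import *
rod()"
```

```text
time: 22.5
position: [0.582, -0.0299, 0.1797]
tool_rot: [3.128, -0.29, -0.0]
ft_force: [0.5, 0.6, -1.0]
grip_width: 0.182
C [ 0.5222 -0.019   0.1417] 0.002086791006302912 L 0.08278353186052732 pitch 43.17130846931508 yaw 169.5116264691847 tip [ 0.4368 -0.0032  0.0603] along -0.1031573678213486 perp [-0.0005 -0.0012  0.0003]
```

```bash
python3 -m jog '[[-1.5,0,-1.5,0],[-3,0.5,-3,0],[-4.5,1,-4.5,0],[-6,1,-6,0],[-7,1.5,-7,0],[-8,1.5,-8,0],[-9,1.5,-9,0],[-9,1.5,-9,0]]'; python3 -c "
from h import *
rod();print(get_state()['ft_force'])"
```

```text
time: 23.6
position: [0.5733, -0.0285, 0.171]
tool_rot: [3.128, -0.29, -0.001]
ft_force: [-0.4, 0.3, 0.4]
grip_width: 0.18
C [ 0.5143 -0.0177  0.1318] 0.0006123276955847267 L 0.08357482419558843 pitch 44.129441940198504 yaw 169.63714577973724 tip [ 0.4303 -0.0024  0.0489] along -0.1158703467990264 perp [ 0.0018 -0.0021 -0.0021]
[-0.1805  0.8063  0.7275]
```

```bash
python3 -m jog '[[-0.5,0,-0.5,0],[-1,0,-1,0],[-1.5,0,-1.5,0],[-2,0.5,-2,0],[-2.5,0.5,-2.5,0],[-3,0.5,-3,0],[-3,0.5,-3,0],[-3,0.5,-3,0]]'; python3 -c "
from h import *
rod();print(get_state()['ft_force'],get_state()['position'])"
```

```text
time: 24.7
position: [0.5735, -0.0286, 0.1703]
tool_rot: [3.128, -0.291, 0.011]
ft_force: [5.2, -1.6, 7.2]
grip_width: 0.182
C [ 0.5139 -0.0175  0.1318] 0.0004477455214068976 L 0.0835329062417126 pitch 43.480569485427196 yaw 169.4300176941127 tip [ 0.4291 -0.0016  0.0499] along -0.11613965755190564 perp [ 0.0008 -0.0014 -0.001 ]
[ 4.729  -1.3817  7.521 ] [ 0.5735 -0.0286  0.1702]
```

The force is about 9 N along the bore, and the collar measures within 1 mm of the mouth, so it has stopped. Now I'll draw it out.

```bash
python3 -m jog '[[3,-0.5,3,0],[12,-2,12,0],[24,-4.5,24,0],[38,-7,39,0],[54,-10,55,0],[71,-13.5,72,0],[88,-16.5,90,0],[106,-20,108,0]]' - 20; python3 -c "
from h import *
rod()"
```

```text
time: 25.8
position: [0.6769, -0.0484, 0.276]
tool_rot: [3.128, -0.291, -0.003]
ft_force: [0.5, 0.4, -0.6]
grip_width: 0.179
C [ 0.6201 -0.0384  0.2368] 0.0027457788868489614 L 0.08376946543765998 pitch 44.965068821907494 yaw 170.04913677591782 tip [ 0.5372 -0.0238  0.1527] along 0.034644076858046255 perp [ 0.0041 -0.0038 -0.0048]
```

```bash
python3 -m jog '[[5,-10,30,0],[0,-35,55,0],[-25,-75,55,0.02],[-60,-115,55,0.04],[-95,-155,55,0.055],[-125,-190,55,0.055],[-147,-213,55,0.055],[-156,-222,55,0.055]]'; python3 - <<'E'
from h import *
rod();s=get_state();print(s['position']);T=R.from_rotvec(s['tool_rot']).as_matrix();print('tool y ang',np.degrees(np.arctan2(T[1,1],T[0,1])))
h=np.array([.992,-.1245]);F=np.array([.4135,-.2569])
for th in(45,38,31,24,17,10,4,0):
    k=np.radians(th);G=F+.153*np.cos(k)*h;z=.062+.153*np.sin(k)+.010*np.tan(k)*.8-.019
    print(th,(1000*np.r_[G-s['position'][:2],z-s['position'][2]]).round(1))
E
```

```text
time: 26.9
position: [0.5184, -0.2719, 0.3301]
tool_rot: [3.134, -0.21, -0.003]
ft_force: [0.8, 0.4, -0.7]
grip_width: 0.188
C [ 0.458  -0.2634  0.2939] 0.00038574492024523016 L 0.08327160360801639 pitch 41.95141240621565 yaw 173.18451586829133 tip [ 0.3702 -0.2529  0.2143] along -0.007778521341224591 perp [-0.1334 -0.2385  0.0868]
[ 0.5195 -0.2708  0.3305]
tool y ang -97.58037809026565
45 [   1.3    0.4 -171.3]
38 [  13.6   -1.1 -187.1]
31 [  24.1   -2.4 -203.9]
24 [  32.6   -3.5 -221.7]
17 [  39.1   -4.3 -240.4]
10 [  43.4   -4.9 -259.6]
4 [  45.4   -5.1 -276.3]
0 [  45.7   -5.2 -287.5]
```

```bash
python3 -m jog '[[0,0,-30,0.01],[1,0,-70,0.01],[1,0,-110,0.01],[1,0,-135,0.01],[1,0,-150,0.01],[1,0,-158,0.01],[1,0,-162,0.01],[1,0,-162,0.01]]' - 8; python3 -c "
from h import *
rod()"; python3 -m jog '[[4,0,-12,0],[12,-1,-24,0],[19,-2,-35,0],[26,-3,-47,0],[31.5,-4,-59,0],[35.5,-4.5,-70,0],[39,-5,-81,0],[41,-5,-90,0]]'; python3 -c "
from h import *
rod()"
```

```text
time: 28.0
position: [0.522, -0.2701, 0.1697]
tool_rot: [3.135, -0.189, 0.001]
ft_force: [0.2, 0.5, -0.9]
grip_width: 0.185
C [ 0.4619 -0.2655  0.1289] 0.0012877540686241822 L 0.08509870441361438 pitch 44.87625263641169 yaw 175.43965402862557 tip [ 0.3778 -0.2588  0.0449] along -0.12147967162067438 perp [-0.0468 -0.2593 -0.0022]
time: 29.1
position: [0.5626, -0.2751, 0.0783]
tool_rot: [3.136, -0.189, -0.0]
ft_force: [0.8, -0.7, -0.3]
grip_width: 0.18
C [ 0.486  -0.2686  0.0722] 0.0007850949246480235 L 0.0799142090627175 pitch 17.879582004995804 yaw 175.35701451760931 tip [ 0.3732 -0.2595  0.0357] along -0.13112376484771857 perp [-0.0447 -0.2612 -0.0046]
```

```bash
python3 -m jog '[[1,0,-8,0],[2,0,-16,0],[2.5,-0.5,-24,0],[3,-0.5,-30,0],[3,-0.5,-34,0],[3,-0.5,-36,0],[3,-0.5,-36,0],[3,-0.5,-36,0]]'; python3 -c "
from h import *
rod();print(get_state()['ft_force'])
d=grab('side','s20');t=grab('top','t20');cv2.imwrite('pics/c20.png',np.hstack([cv2.resize(d['image'][130:210,270:370],(400,320),interpolation=2),cv2.resize(t['image'][200:300,340:440],(400,320),interpolation=2)])[:,:,::-1])"
```

```text
time: 30.2
position: [0.5654, -0.2756, 0.0436]
tool_rot: [3.136, -0.189, -0.001]
ft_force: [-3.0, 1.8, 4.5]
grip_width: 0.181
C [ 0.4879 -0.2668  0.06  ] 1.6729903995706795e-05 L 0.07800285076551033 pitch 1.8874159149253462 yaw 173.5410953502385 tip [ 0.3697 -0.2534  0.0561] along -0.1198789682910791 perp [-0.0559 -0.2537  0.0078]
[-2.7343  0.9537  4.9989]
```

View pics/c20.png

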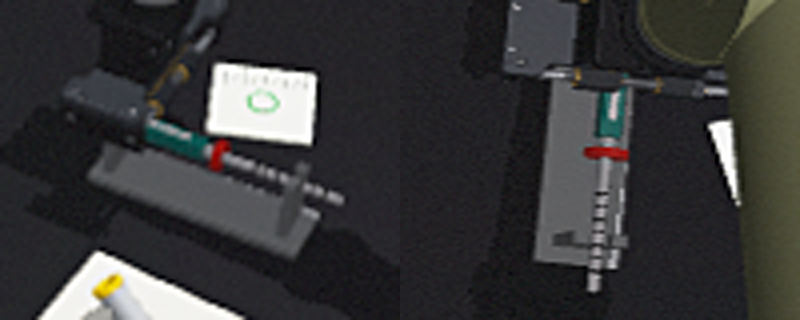

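The rod lies in both forks with its stripe up (that was the 12th and last picture). I'll let it settle, regrip firmly and lift it.

```bash
python3 -m jog '[[0,0,0,0],[0,0,0,0],[0,0,0,0],[0,0,0,0],[0,0,0,0],[0,0,0,0],[0,0,0,0],[0,0,0,0]]' -0.3 10; python3 -m jog '[[0,0,0,0],[0,0,0,0],[0,0,0,0],[0,0,0,0],[0,0,0,0],[0,0,0,0],[0,0,0,0],[0,0,0,0]]' -1 50; python3 -c "
from h import *
rod();print(get_state()['ft_force'])"; python3 -m jog '[[0,0,4,0],[0,0,10,0],[0,0,20,0],[0,0,32,0],[0,0,45,0],[0,0,60,0],[0,0,75,0],[0,0,85,0]]'; python3 -c "
from h import *
rod()"
```

```text
time: 31.4
position: [0.5655, -0.2756, 0.0431]
tool_rot: [3.136, -0.189, 0.0]
ft_force: [-0.2, 0.1, -0.4]
grip_width: 0.348
time: 32.4
position: [0.5655, -0.2756, 0.0431]
tool_rot: [3.136, -0.189, -0.0]
ft_force: [0.3, -0.3, -0.3]
grip_width: 0.18
C [ 0.4879 -0.2668  0.06  ] 1.6729903995706795e-05 L 0.0781095472687662 pitch 1.5224057491392557 yaw 173.51360717120266 tip [ 0.3697 -0.2533  0.0568] along -0.11936212191063926 perp [-0.0563 -0.2535  0.0082]
[-0.2003  0.4293  0.5897]
time: 33.5
position: [0.5659, -0.2757, 0.1295]
tool_rot: [3.135, -0.189, 0.002]
ft_force: [-0.5, -1.0, -1.5]
grip_width: 0.176
C [ 0.4887 -0.2676  0.1469] 0.00021163056741696439 L 0.07805610346002499 pitch 1.31089502777599 yaw 173.9133547298288 tip [ 0.3704 -0.255   0.1442] along -0.056874066778279886 perp [-0.099  -0.247   0.0514]
```

```bash
python3 -m jog '[[6,-10,5,0],[20,-32,5,0],[40,-60,5,0],[62,-90,0,0],[82,-118,-10,0],[98,-142,-20,0],[109,-157,-28,0],[114,-163,-30,0]]'; python3 -m jog '[[0,0,0,0],[0,0,0,0],[0,0,0,0],[0,0,0,0],[0,0,0,0],[0,0,0,0],[0,0,0,0],[0,0,0,0]]'; python3 - <<'E'
from h import *
rod();print(get_state()['ft_force'])
# basket check: orange bail still where it was in the earlier top view
for n in('side','top'):
    d=grab(n,'fin_'+n)
    for nm,im in(('now',d['image']),('t4' ,cv2.imread('pics/%s4.png'%n[0])[:,:,::-1].copy())):
        m=cv2.inRange(cv2.cvtColor(im,cv2.COLOR_RGB2HSV),(5,150,100),(18,255,255))
        k,l,st,c=cv2.connectedComponentsWithStats(m);i=1+np.argmax(st[1:,4]);print(n,nm,c[i],st[i])
E
```

```text
time: 34.6
position: [0.6788, -0.44, 0.0955]
tool_rot: [-3.135, 0.191, 0.004]
ft_force: [-0.6, 0.5, -1.6]
grip_width: 0.173
time: 35.6
position: [0.6795, -0.4386, 0.098]
tool_rot: [3.136, -0.189, -0.0]
ft_force: [0.3, 0.3, -0.5]
grip_width: 0.178
C [ 0.602  -0.4297  0.116 ] 0.00010955654948287644 L 0.07799103189764635 pitch 0.7596339819229582 yaw 173.46721161987816 tip [ 0.4838 -0.4162  0.1144] along 0.02204073199045648 perp [-0.0405 -0.3978 -0.0342]
[ 0.3641  0.3766 -0.2774]
side now [255.7238 293.5193] [245 272  23  52 181]
side t4 [255.6612 293.7049] [245 272  23  52 183]
top now [147.8214 243.1143] [123 240  54   9 140]
top t4 [147.6788 243.1168] [123 240  53   9 137]
```

The tip sits over the card centre to within about 2 mm and 111 mm above it, the rod is level, and the basket hasn't moved on the hook. I'm handing in.

```bash
python3 -c "
from h import *
print(close_job())"
```

```text
the job is handed in; nothing more can be done
None
```

I completed the whole task and handed the job in at about 36 s of the 72 s allowed; `close_job()` gives no verdict, so I don't know the official result.

- **Basket:** I lifted it by the bail and hung it on the steel drain hook. In the last camera images the bail was within 0.2 px of where it was just after release.
- **Gauge rod in the tube:** The arm can't tilt its tool, so I gripped the handle lightly and let the rod sag to about 45°. I then clamped it and slid it down the tube until the collar stopped. The push was about 9 N, against the 45 N limit, and the collar measured within about 1 mm of the mouth. I then drew it out, and its tip measured 35 mm clear.
- **Final pose:** I levelled the rod by pressing it back into its cradle, gripped it again at 50 N and carried it to the card. At the last check the rod was within 1° of level and its tip was about 2 mm from the card centre, 111 mm above the card. Only residual force (about 0.6 N) showed at the wrist.

I last saw the stripe facing up when the rod was in the cradle; the final pose was checked by numbers only. I kept the beaker, tip box and pen cup out of every path but did not measure them again at the end. None of the final checks failed or disagreed.

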